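# Bolt down the clean-out hatch of the dust box

### The job

The clean-out hatch on the plywood dust box is lowered, but its springy seal holds it a few millimetres proud. Bolt it shut by feel, without forcing anything: lift the handle of the barrel bolt out of its notch, press the hatch down through the handle while you slide the bolt right through the keeper to the end of its travel, lay the handle fully down in the other notch and let go. Leave the other things on the box and the table where they lie.

Things in the scene. Friction and masses are not known exactly. Their poses are not given: they have to be found in the camera images.
- box: Fixed plywood dust box 330 (x) x 380 (y) x 130 mm high. Origin: centre of its underside, on the table; x away from its front, y to its left, z up. Its top is a 12 mm frame, flush with the shut hatch. A 75 mm metal dust port sticks out 60 mm from its right (-y) side and a low wooden cleat from its front.
- hatch: Plywood hatch 200 (x) x 222 (y) x 12 mm in the box's top, with the barrel bolt on it, about 0.7 kg in all. Origin: on the hinge line (along y) at its far edge, level with its top, at box (105, 0, 130) mm; the panel runs from 5 to 205 mm towards its -x. Axes parallel to the box's when shut; its free edge, towards the box's front, tilts up as it opens.
- ledge: Fixed ledge in the box under the hatch's free edge, hidden; hard stop of the shut hatch. Origin as the box's. A springy seal beside it holds the resting hatch about 0.04 rad open (bolt tip 6 to 9 mm too high). It pushes up more the further it is pressed: 14 to 17 N down on the knob (bolt drawn back; about 12 N when home) bring the hatch onto the ledge. Let go before the bolt is in the keeper, it springs up again.
- open_notch (a point): Middle of the open notch, on the rod's axis: box (-22, 0, 142) mm with the hatch shut. The bolt's steel barrel stands on the hatch along its middle: plate 106 x 50 x 3 mm, barrel 24 mm wide, 23.5 mm high over the hatch. It guides the rod along x, its axis 12 mm above the hatch. Between two closed collars it has a slot along the top and two 11 mm notches on its left (+y) for the 8 mm stem.
- locked_notch (a point): Middle of the locked notch, next to the keeper, on the rod's axis: box (-68, 0, 142) mm with the hatch shut. The collars stop the stem at the outer walls of the notches. The land between the notches is 18 mm high over the hatch: the stem passes it only within about 0.4 rad of upright.
- keeper: Fixed steel staple on the front of the box's frame, 24 mm wide (y), 18 mm deep (x, from -131 to -113 mm in the box's frame) and 24.5 mm high over the frame. Origin and axes as the box's. Its hole is 16 mm wide and reaches from 3 to 19.5 mm above the frame; the rod is 12 mm thick, so with the hatch shut there are 1.5 mm free above it and 3 mm below.
- keeper_mouth (a point): Centre line of the rod, with the hatch shut, at the inner face of the keeper: box (-113, 0, 142) mm.
- bolt_tip (a point): Tip of the bolt's rod (12 mm thick, chamfered 1.5 mm at 45 degrees to a flat 9 mm end). Drawn back it lies 15 mm short of the keeper; home it stands 31 mm past the keeper's inner face. If it is more than about 3 mm too high it butts against the keeper's bridge; below that the chamfer slides it in and draws the hatch down.
- knob (a point): Centre of the round ball knob, 16 mm in diameter, at the end of the bolt's handle, 40 mm from the rod's axis on an 8 mm stem square to the rod. With the handle down it lies 36 mm left (+y) of the rod's axis and 29 mm above the hatch's top; upright it is 52 mm above the hatch's top.
- bolt (a joint): Slide of the bolt (m): 0 drawn back with the stem in the middle of the open notch, positive towards the box's front (-x of the box) into the keeper, 0.046 in the middle of the locked notch. The collars stop it at -0.0015 and 0.0475. It rubs with about 2.5 N, more in the keeper under the seal's push.
- handle (a joint): Turn of the handle about the rod (rad): 0 upright, positive over to the left (+y); a stop at -0.3, just past upright to the right, on which it can lean; about 1.13 lying fully down on the floor of a notch, about 0.41 when it lies on the land between the notches. It rubs (about 1 N at the knob) and stays where it is left, so it must be laid down, it does not drop by itself.
- sanding_block: Bystander: cork sanding block 95 x 58 x 26 mm on the right side of the box's top. Origin: centre of its underside.
- pencil: Bystander: flat carpenter's pencil 165 x 14 x 8 mm on the left side of the box's top. Origin: centre of its underside.
- tape_measure: Bystander: tape measure 66 x 44 x 36 mm on the front left corner of the box's top. Origin: centre of its underside.
- glue_bottle: Bystander: white glue bottle, 60 mm across, 165 mm high, standing on the table left of the box. Origin: centre of its underside.
- screw_jar: Bystander: clear screw jar, 72 mm across, 85 mm high, on the table right of the box. Origin: centre of its underside.
- hammer: Bystander: hammer, about 0.3 m long, lying on the table left of the box. Origin: on its underside.
- try_square: Bystander: try square with a 115 mm stock and 150 mm steel blade lying on the table right of the box. Origin: centre of the stock's underside.

How it is judged:
On the way, in this order (a step that is already met when the one before it is completed fails the run):
1. the handle is lifted out of the open notch, up over the land (value of joint handle below 0.42 rad), for 0.1 s.
2. the bolt is slid home through the keeper, with the hatch drawn down (value of joint bolt above 0.043 m and x of bolt_tip in the frame of box below -0.135 m and z of bolt_tip in the frame of box below 0.146 m), for 0.1 s.
At the end, for the whole second after the job is handed in: The bolt is slid at least 43 mm out, its tip at least 22 mm past the keeper's inner face and no more than 4 mm above the shut position, so that it holds the hatch down; its handle lies fully down in the locked notch (turned at least 1.0 rad from upright); all at rest (all of step 2 and value of joint handle above 1 rad and velocity of joint bolt between -0.01 and 0.01 m/s and velocity of joint handle between -0.1 and 0.1 rad/s); the robot touches nothing.
It fails at once if the bolt is driven against the keeper with more than 25 N (contact force between hatch and keeper above 25 N).
It fails at once if the hatch is pressed on its ledge with more than 25 N (contact force between hatch and ledge above 25 N).
It fails at once if the handle's stem is forced against the barrel (slot, collar or notch) with more than 40 N (contact force between handle_c0 and hatch above 40 N).
It fails at once if a bystander is shifted by more than 20 mm (distance of any of sanding_block, pencil, tape_measure, glue_bottle, screw_jar, hammer, try_square from where it was at the start of the episode above 0.02 m).
It also fails if it takes over 72 s, if anything falls off the work surface, if the arm or the gripper's body presses on something with over 40 N, if the wrist force passes 120 N, or if a joint passes its speed limit or range.

### The arm

A 6-joint arm with a two-finger parallel gripper is mounted at the origin on the work surface. World frame = base frame: x ahead of the robot, y to its left, z up, the work surface at z = 0. Lengths are in m, angles in rad, forces in N, time in s.
With the tool pointing down it reaches from about 0.2 to 0.875 m from the base axis. Payload 3.4 kg.
Tool frame: the origin (TCP) lies between the finger pads; the fingertips stand r.tip_extent ahead of it and the grasp point (between the pads) lies 8 mm behind it (r.tip_extent is the distance from the TCP to the fingertips, in m); z points along the fingers, y is the line along which they close (so a half turn about z gives the same grasp; the last joint's range is limited). The gripper opens to 94 mm and grips with 3 to 60 N. Pads are 16 mm wide; open, the fingers measure 119 mm over their backs; the gripper's body (75 mm by 177 mm) begins 78 mm behind the grasp point.
Start: joints at [1.202, 0.276, 1.505, -0, 1.361, -0.121], TCP at [0.141, 0.557, 0.216] pointing down, gripper open.
Joint ranges: [-2.89, 2.89], [-0.75, 2.08], [0.22, 2.7], [-1.18, 4.32], [0.11, 2.71], [-2.7, 2.7]. Speed limits (rad/s): [2.57, 2.57, 3.14, 3.14, 3.14, 3.14].

### API

Orientations are given as a rotation vector (axis times angle).
In Python, from bench import r gives the robot as it stands.
- The arm moves only by the tool apply_moves, never from a script. Its argument "motion" is a list of rows, each a list of 3 entries, a list of its own where there are three numbers: the shift along the tool's x, y, z in mm, then the turn, a rotation vector about the tool's x, y, z in degrees, then the opening in per cent of the stroke, from 0 (shut) to 100 (fully open). In form: [[[dx, dy, dz], [wx, wy, wz], grip], ...]. A call has 1 to 20 rows; each row is the pose to reach, as a shift and turn from the pose commanded when the call began, along the tool's axes at that moment; what a row does not reach only later rows make up. A row lasts 1/8 s, in which the tool goes at most 62.5 mm and 10.7 degrees, less where a joint would pass 70% of its speed; a pose out of reach is approached as far as the arm can. A call with a gripper value outside its range is refused whole. The fingers move at their own pace and stop on an object; "newtons" is the grip in N (left out, the last holds). Time passes only in rows, so rows that repeat a pose let the fingers close. It gives the time, the measured TCP pose, the force, the opening and the grip force at its end, in the units of the state.
- r.read_state(): the state, without advancing time (a new reading comes with each control period).
- r.get_image(name): name is "scene" or "side" or "wrist"; returns the picture (400x640x3 uint8, blue, green, red); there is no depth.
- r.get_calibration(name): a dict with "camera_matrix" (3x3 intrinsics, pixels), "extrinsics" (4x4, takes a point from camera to world coordinates); the wrist camera has in their place "hand_eye" (4x4, takes a point from camera to tool coordinates, whose origin is the TCP and whose axes are the flange's). Camera axes: x right, y down, z forward; pixel columns grow to the right and rows downward; lengths in m; the calibration is good to about 2 mm. A picture is of the moment at which its call begins: read the wrist's pose just before it. get_calibration takes no time and is no camera call.
- r.finish_job(): hands the job in; it is judged then, once.
The state is a dict: "time_s": time; "joints": joint angles; "qd": joint speeds; "joint_efforts": joint torques, N m; "eef_pos": TCP position; "ee_rot": TCP orientation; "ft_force": force on the tool from outside, world axes, zero at the start; "torque": the same for the moment, N m; "grip_width": finger opening in m; "grasp_force": force on a finger pad.
Only numpy, scipy, OpenCV 4.12 (cv2) and the standard library are available. Lean on these libraries where they do the work, as an engineer would, in place of code of your own. Each camera call takes 0.05 s, during which the arm holds its last target. There are 200 camera calls.

## Working session

There is one attempt and no reset: what is moved stays moved. The work goes in short steps, Python scripts to look and compute and a tool call to move; the robot and the scene stay as the last step left them, time stands still between calls to the robot, and variables do not carry over. Pictures are saved under pics/ and viewed, at most 10 in all, crops included, and the job is handed in when it is done.

Besides the shell and the picture viewer there is one more tool, called as name([rows], argument=value, ...), one row to a line, values as JSON. apply_moves: Moves the arm, as the interface text tells. Its arguments: {"type":"object","properties":{"motion":{"type":"array","items":{"type":"array"}},"newtons":{"type":"number"}},"required":["motion"]}

```bash
mkdir -p pics; ls; cat > h.py <<'E'
import numpy as np,cv2
from bench import r
from scipy.spatial.transform import Rotation as R
def snap(n,f,crop=None,s=1):
    st=r.read_state(); im=r.get_image(n); cv2.imwrite('pics/raw_'+f,im)
    if crop: a,b,c,d=crop; im=im[b:d,a:c]
    if s!=1: im=cv2.resize(im,None,fx=s,fy=s,interpolation=cv2.INTER_CUBIC)
    cv2.imwrite('pics/'+f,im); return st
def ray(n,px,st=None):
    c=r.get_calibration(n);K=np.array(c['camera_matrix'])
    if n=='wrist':
        T=np.eye(4);T[:3,:3]=R.from_rotvec(st['ee_rot']).as_matrix();T[:3,3]=st['eef_pos'];E=T@np.array(c['hand_eye'])
    else:E=np.array(c['extrinsics'])
    d=E[:3,:3]@np.linalg.solve(K,[px[0],px[1],1]);return E[:3,3],d/np.linalg.norm(d)
def plane(n,px,z,st=None):
    o,d=ray(n,px,st);return o+d*(z-o[2])/d[2]
def tri(rays):
    A=sum(np.eye(3)-np.outer(d,d) for o,d in rays);b=sum((np.eye(3)-np.outer(d,d))@o for o,d in rays);return np.linalg.solve(A,b)
def proj(n,p,st=None):
    c=r.get_calibration(n);K=np.array(c['camera_matrix'])
    if n=='wrist':
        T=np.eye(4);T[:3,:3]=R.from_rotvec(st['ee_rot']).as_matrix();T[:3,3]=st['eef_pos'];E=T@np.array(c['hand_eye'])
    else:E=np.array(c['extrinsics'])
    q=K@(E[:3,:3].T@(np.array(p)-E[:3,3]));return q[:2]/q[2]
E
python3 - <<'E'
from h import *
a=snap('scene','a.png');snap('side','b.png')
print({k:np.round(v,3) for k,v in a.items()}, r.tip_extent)
E
```

```text
pics
{'time_s': np.float64(0.0), 'joints': array([ 1.202,  0.277,  1.506, -0.   ,  1.361, -0.121]), 'qd': array([-0.001,  0.   ,  0.   ,  0.001, -0.001,  0.001]), 'joint_efforts': array([-1.0000e-03, -4.0459e+01, -2.3723e+01,  7.0000e-02,  3.4000e-02,
       -0.0000e+00]), 'eef_pos': array([0.141, 0.557, 0.216]), 'ee_rot': array([-3.880e-01, -3.117e+00,  3.000e-03]), 'ft_force': array([ 0.366, -0.379,  0.443]), 'torque': array([0.003, 0.002, 0.023]), 'grasp_force': np.float64(0.0), 'grip_width': np.float64(0.094)} 0.011
```

View pics/a.png

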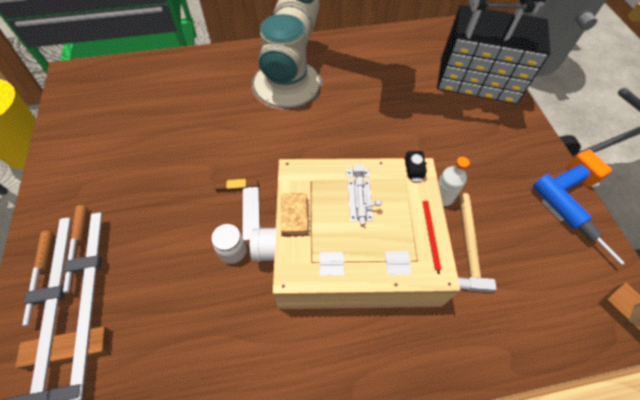

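View pics/b.png

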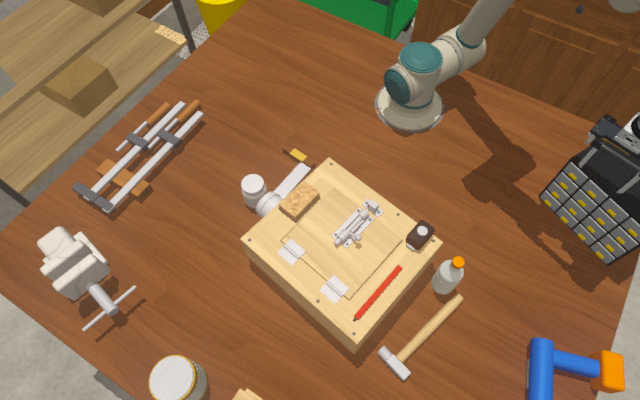

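The scene shows the box front facing the robot. Top corners are near (279,160), (437,158), (455,291) and (274,293), and the knob is near (378,204). In the side view the top corners are near (331,161), (441,242), (355,335) and (243,240).

```bash
python3 - <<'E'
from h import *
for n,P in (('scene',[(279,160),(437,158),(455,291),(274,293)]),('side',[(331,161),(441,242),(355,335),(243,240)])):
    Q=np.array([plane(n,p,.13) for p in P]);print(n,Q.round(3).tolist(),'c',Q.mean(0).round(4),[np.linalg.norm(Q[i]-Q[i-1]).round(3) for i in range(4)])
    print(np.degrees(np.arctan2(*(Q[1]-Q[0])[[0,1]])),np.degrees(np.arctan2(*(Q[2]-Q[3])[[0,1]])))
a=cv2.imread('pics/raw_a.png')[150:240,325:445];b=cv2.imread('pics/raw_b.png')[185:275,320:440]
cv2.imwrite('pics/ab.png',np.vstack([cv2.resize(x,None,fx=5,fy=3.3*5/5 if 0 else 5,interpolation=2)[:] for x in (a,)]+[])) 
cv2.imwrite('pics/ab.png',np.hstack([cv2.resize(x[:, :80] if i else x[:,20:100],None,fx=5,fy=5,interpolation=2) for i,x in enumerate((a,b))]))
E
```

```text
scene [[0.4, -0.073, 0.13], [0.466, 0.314, 0.13], [0.79, 0.233, 0.13], [0.724, -0.129, 0.13]] c [0.5953 0.0861 0.13  ] [np.float64(0.329), np.float64(0.392), np.float64(0.334), np.float64(0.368)]
9.695547693945892 10.286706665833108
side [[0.405, -0.058, 0.13], [0.466, 0.299, 0.13], [0.773, 0.231, 0.13], [0.721, -0.121, 0.13]] c [0.5913 0.0876 0.13  ] [np.float64(0.322), np.float64(0.362), np.float64(0.315), np.float64(0.356)]
9.793667003249093 8.562392474695029
```

View pics/ab.png

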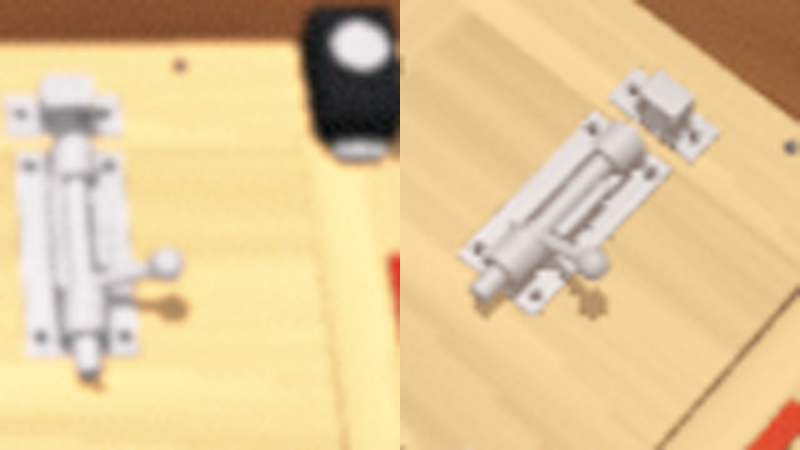

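The crop shows the knob at scene (378.4,202.8) and side (358.8,237.8). The handle lies to the left, and the keeper is on the robot side.

```bash
python3 - <<'E'
from h import *
k=tri([ray('scene',(378.4,202.8)),ray('side',(358.8,237.8))]);print('knob',k,proj('scene',k),proj('side',k))
yaw=-9.8;B=R.from_euler('z',yaw,degrees=True).as_matrix()
print('box c', k-B@[-.022,.036,.164])
st=r.read_state();T=R.from_rotvec(st['ee_rot']).as_matrix()
print(T.round(3), 'shift mm to 80 above knob',1000*T.T@(k+[0,0,.08]-st['eef_pos']))
X=B[:,0];Z=np.array([0,0,-1.]);Yt=X;Xt=np.cross(Yt,Z);G=np.c_[Xt,Yt,Z];print('turn',R.from_matrix(T.T@G).as_rotvec(degrees=True))
print(np.array(r.get_calibration('wrist')['hand_eye']).round(3))
E
```

```text
knob [0.57763443 0.12575235 0.16129732] [378.28070663 202.48520172] [358.70211232 238.09300309]
box c [ 0.59318586  0.08653306 -0.00270268]
[[-0.969  0.245 -0.001]
 [ 0.245  0.969 -0.002]
 [ 0.    -0.002 -1.   ]] shift mm to 80 above knob [-529.20568237 -310.97113546  -25.19543905]
turn [-8.14623508e-02  5.99168536e-02  8.56039273e+01]
[[-0.001 -0.964 -0.266  0.078]
 [ 1.    -0.001  0.001 -0.001]
 [-0.001 -0.266  0.964 -0.168]
 [ 0.     0.     0.     1.   ]]
```

apply_moves([
  [[-50,-30,-60],[0,0,8],70],
  [[-529,-311,-60],[0,0,85.6],45],
  [[-529,-311,-60],[0,0,85.6],45],
  [[-529,-311,-60],[0,0,85.6],45],
  [[-529,-311,-60],[0,0,85.6],45],
  [[-529,-311,-60],[0,0,85.6],45],
  [[-529,-311,-60],[0,0,85.6],45],
  [[-529,-311,-60],[0,0,85.6],45],
  [[-529,-311,-60],[0,0,85.6],45],
  [[-529,-311,-60],[0,0,85.6],45],
  [[-529,-311,-60],[0,0,85.6],45],
  [[-529,-311,-45],[0,0,85.6],45],
  [[-529,-311,-25],[0,0,85.6],45],
  [[-529,-311,-25],[0,0,85.6],45],
  [[-529,-311,-25],[0,0,85.6],45],
])

```text
time_s: 1.98
eef_pos: [0.5769, 0.1273, 0.2418]
ee_rot: [-2.401, -2.025, -0.0]
ft_force: [0.8, 0.3, -0.0]
grip_width: 0.0424
grasp_force: 0.0
```

```bash
python3 - <<'E'
from h import *
import json
a=snap('wrist','w1.png');json.dump({k:np.array(a[k]).tolist() for k in('eef_pos','ee_rot')},open('w1.json','w'))
print(a['time_s'],a['eef_pos'],R.from_rotvec(a['ee_rot']).as_matrix().round(3),a['ft_force'],a['joints'])
print(proj('wrist',[.5776,.1258,.1613],a))
E
```

```text
1.975 [0.57686237 0.12734169 0.2417688 ] [[ 0.169  0.986  0.   ]
 [ 0.986 -0.169  0.   ]
 [ 0.    -0.    -1.   ]] [ 0.84026648  0.33739057 -0.01919822] [9.92775490e-02 2.87192144e-01 1.42613836e+00 3.70735031e-04
 1.42819772e+00 2.68604015e-01]
[318.59733601 210.58288356]
```

View pics/w1.png

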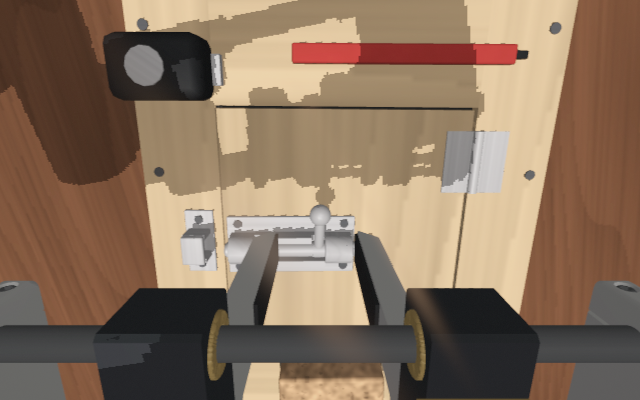

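The wrist view shows the knob at about (320,215), between the fingers, with the box edges aligned to the image. The keeper is at about (198,243).

```bash
python3 - <<'E'
from h import *
import json
a=json.load(open('w1.json'));im=cv2.imread('pics/raw_w1.png')
c=cv2.HoughCircles(cv2.cvtColor(im[195:235,300:345],6),cv2.HOUGH_GRADIENT,1,20,param1=80,param2=8,minRadius=8,maxRadius=15);print(c)
p=(320,215)
print(plane('wrist',p,.1636,a),tri([ray('wrist',p,a),ray('scene',(378.4,202.8)),ray('side',(358.8,237.8))]))
B=R.from_euler('z',-9.8,degrees=True).as_matrix()
for n,q in (('keeper L edge',(217,107)),('hatch R',(473,108))):print(n,plane('wrist',q,.134 if n[0]=='k' else .13,a))
E
```

```text
[[[20.5 19.5 10.9]
  [39.5 10.5  9.3]]]
[0.57816123 0.12292609 0.1636    ] [0.57876142 0.12482464 0.16452839]
keeper L edge [0.51316699 0.21300774 0.134     ]
hatch R [0.70916982 0.17847296 0.13      ]
```

apply_moves([
  [[-3,1.5,40],[0,0,0],45],
  [[-3,1.5,65],[0,0,0],45],
  [[-3,1.5,81],[0,0,0],45],
  [[-3,1.5,81],[0,0,0],45],
  [[-3,1.5,81],[0,0,0],14],
  [[-3,1.5,81],[0,0,0],14],
  [[-3,1.5,81],[0,0,0],0],
  [[-3,1.5,81],[0,0,0],0],
  [[-3,1.5,81],[0,0,0],0],
  [[-3,1.5,81],[0,0,0],0],
], newtons=8)

```text
time_s: 3.28
eef_pos: [0.579, 0.1232, 0.1607]
ee_rot: [2.403, 2.023, 0.001]
ft_force: [-0.2, 0.1, 1.2]
grip_width: 0.015
grasp_force: 8.0
```

```bash
python3 - <<'E'
from h import *
import json
a=snap('wrist','w2.png',(160,130,480,370),2);json.dump({k:np.array(a[k]).tolist() for k in('eef_pos','ee_rot')},open('w2.json','w'))
print(a['time_s'],a['eef_pos'],a['ft_force'],a['torque'],a['grip_width'],a['grasp_force'])
E
```

```text
3.275 [0.57895258 0.12315234 0.16068996] [-0.24478463  0.06324014  1.17303716] [ 0.00402649 -0.08326759 -0.00122487] 0.015013950714502386 8.000018745660782
```

View pics/w2.png

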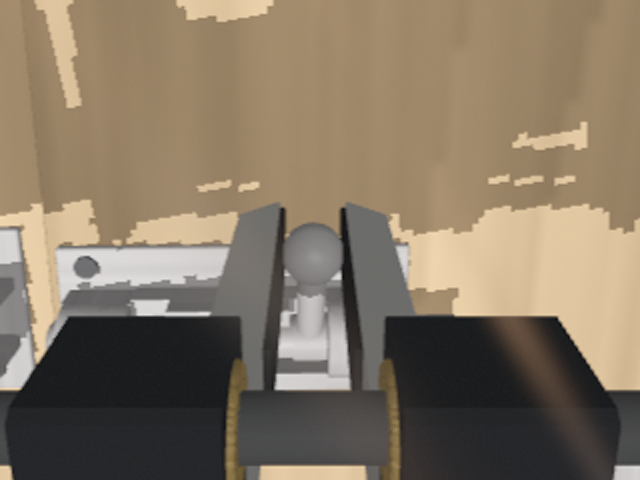

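The ball sits between the pads. I'll tighten the grip and start the arc.

apply_moves([
  [[0,0,0],[0,0,0],0],
  [[0,0,0],[0,0,0],0],
  [[-1.7,0,-3.2],[0,0,0],0],
  [[-3.7,0,-6.2],[0,0,0],0],
  [[-6.2,0,-9.3],[0,0,0],0],
  [[-8.9,0,-12.2],[0,0,0],0],
  [[-12,0,-14.7],[0,0,0],0],
  [[-15.3,0,-17],[0,0,0],0],
  [[-15.3,0,-17],[0,0,0],0],
], newtons=30)

```text
time_s: 4.45
eef_pos: [0.5758, 0.1066, 0.1776]
ee_rot: [2.402, 2.023, -0.002]
ft_force: [2.2, 0.4, -2.2]
grip_width: 0.0134
grasp_force: 30.0
```

apply_moves([
  [[-3.6,0,-1.9],[0,0,0],0],
  [[-7.2,0,-3.5],[0,0,0],0],
  [[-10,0,-4.4],[0,0,0],0],
  [[-13,0,-5.1],[0,0,0],0],
  [[-15,0,-5.5],[0,0,0],0],
  [[-17,0,-5.7],[0,0,0],0],
  [[-17,0,-5.7],[0,0,0],0],
])

```text
time_s: 5.32
eef_pos: [0.573, 0.0911, 0.1833]
ee_rot: [-2.403, -2.023, -0.0]
ft_force: [-0.6, 0.4, 1.1]
grip_width: 0.0003
grasp_force: 0.0
```

```bash
python3 - <<'E'
from h import *
a=snap('wrist','w3.png',(160,130,480,370),2)
print(a['time_s'],a['eef_pos'],a['ft_force'],a['torque'],a['grip_width'],a['grasp_force'])
E
```

```text
5.325 [0.57303673 0.09112387 0.18325268] [-0.56244259  0.35885702  1.05316144] [-0.05771148  0.10148754  0.00679625] 0.00034332806605229813 0.0
```

View pics/w3.png

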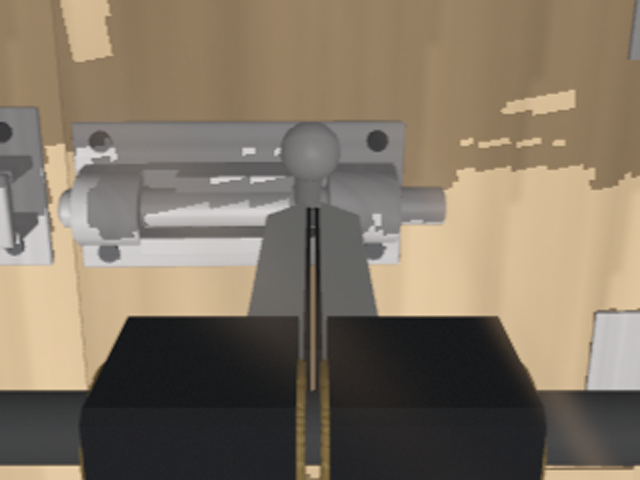

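The ball slipped out: it is now at about pixel (315,205) with the handle part-raised, and the closed fingertips stand to its right. The rod's ends are at about pixels (375,233) and (194,234). I'll compute the ball's location from the rod axis and the viewing ray.

```bash
python3 - <<'E'
from h import *
from scipy.optimize import brentq
import json
a=r.read_state();B=R.from_euler('z',-9.8,degrees=True).as_matrix()
e=plane('wrist',(375,233),.145,a);t=plane('wrist',(196,234),.149,a);print(e,t,'yaw',np.degrees(np.arctan2(*(e-t)[[1,0]])))
T=R.from_rotvec(a['ee_rot']).as_matrix()
o,d=ray('wrist',(315,205),a)
axy=(B.T@((e+t)/2))[1];ob,db=B.T@o,B.T@d
za=.147
s=np.linspace(0.1,.35,2501);P=ob+s[:,None]*db;dist=np.hypot(P[:,1]-axy,P[:,2]-za)
for q in P[np.where(np.diff(np.sign(dist-.040)))[0]]:
    w=B@q;print('ball',w,'theta',np.arctan2(q[1]-axy,q[2]-za),'tool shift',1000*T.T@(w-a['eef_pos']))
print('min',dist.min())
for p in [(315,202),(315,208)]:
    o,d=ray('wrist',p,a);ob,db=B.T@o,B.T@d;P=ob+s[:,None]*db;dist=np.hypot(P[:,1]-axy,P[:,2]-za);print([np.arctan2(q[1]-axy,q[2]-za) for q in P[np.where(np.diff(np.sign(dist-.040)))[0]]])
w=json.load(open('w1.json'));print('axis y',axy,'w1 ball y',[(B.T@plane('wrist',(320.5,214.5),z,w))[1]-axy for z in(.161,.164,.167)])
E
```

```text
[0.60858484 0.08192266 0.145     ] [0.49797444 0.1019781  0.149     ] yaw -10.276990350049564
ball [0.57590985 0.11580789 0.17620015] theta 0.7528982265298949 tool shift [24.73510301 -1.37810227  7.01952054]
ball [0.57214978 0.09584102 0.10764772] theta 2.9644269886769896 tool shift [ 4.40692626 -1.68494684 75.56819724]
min 0.017936758390917407
[np.float64(0.7972668669656591), np.float64(2.901799163487985)]
[np.float64(0.7087091225055159), np.float64(3.025021290650856)]
axis y 0.18478207962981857 w1 ball y [np.float64(0.03430313268336971), np.float64(0.035281602375779736), np.float64(0.036260072068189764)]
```

```bash
python3 - <<'E'
from h import *
import json
a=json.load(open('w2.json'));T=R.from_rotvec(a['ee_rot']).as_matrix();im=cv2.imread('pics/raw_w2.png')
c=cv2.HoughCircles(cv2.cvtColor(im[230:290,290:345],6),cv2.HOUGH_GRADIENT,1,20,param1=80,param2=8,minRadius=11,maxRadius=19);print(c)
for z in (.160,.164,.168):print(z,1000*T.T@(plane('wrist',(316.5,257),z,a)-a['eef_pos']))
for x in (0,8):
  for z in (-19,-8,0,11):print(x,z,proj('wrist',np.array(a['eef_pos'])+T@np.array([x,-8,z])/1000,a))
E
```

```text
[[[26.5 26.5 16. ]
  [30.5 59.5 12.7]]]
0.16 [-2.1691962  -0.60403304  0.68830515]
0.164 [-0.30269101 -0.60376627 -3.31070512]
0.168 [ 1.56381418 -0.60349951 -7.30971539]
0 -19 [300.91500637 270.60618648]
0 -8 [301.85427556 260.43801638]
0 0 [302.46893343 253.78396468]
0 11 [303.23404687 245.50113836]
8 -19 [300.70046933 255.08280669]
8 -8 [301.66444904 245.74127639]
8 0 [302.29445002 239.63619639]
8 11 [303.07774947 232.04556402]
```

The ball was centred but slid out, so it is slippery. I'll switch to a form fit. First push the handle over from its left with closed fingers until it leans on the -0.3 stop. Then press from above with the ball nested between slightly open fingertips.

apply_moves([
  [[0,0,-15],[0,0,0],0],
  [[0,0,-28],[0,0,0],0],
  [[25,-1.4,-28],[0,0,0],0],
  [[49,-1.4,-28],[0,0,0],0],
  [[49,-1.4,-10],[0,0,0],0],
  [[49,-1.4,6],[0,0,0],0],
  [[49,-1.4,6],[0,0,0],0],
  [[43,-1.4,6],[0,0,0],0],
  [[38,-1.4,6],[0,0,0],0],
  [[33,-1.4,6],[0,0,0],0],
  [[28,-1.4,5],[0,0,0],0],
  [[23,-1.4,4],[0,0,0],0],
  [[18,-1.4,4],[0,0,0],0],
  [[13,-1.4,4],[0,0,0],0],
  [[10,-1.4,4],[0,0,0],0],
  [[8,-1.4,4],[0,0,0],0],
  [[8,-1.4,4],[0,0,0],0],
], newtons=10)

```text
time_s: 7.5
eef_pos: [0.5728, 0.0989, 0.179]
ee_rot: [-2.403, -2.023, 0.001]
ft_force: [-0.5, -0.2, 0.3]
grip_width: 0.0001
grasp_force: 0.1
```

apply_moves([
  [[-2,0,0],[0,0,0],0],
  [[-4,0,0],[0,0,0],0],
  [[-5,0,0],[0,0,0],0],
  [[-5,0,0],[0,0,0],0],
])

```text
time_s: 8.0
eef_pos: [0.5722, 0.0953, 0.1791]
ee_rot: [-2.402, -2.023, -0.002]
ft_force: [0.4, 4.7, -0.7]
grip_width: 0.0006
grasp_force: 1.8
```

```bash
python3 - <<'E'
from h import *
a=snap('wrist','w4.png',(160,130,480,370),2)
print(a['time_s'],a['eef_pos'],a['ft_force'],a['torque'])
E
```

```text
8.0 [0.57224285 0.09530129 0.17913814] [ 0.36267893  4.68553214 -0.65893309] [ 0.78186632 -0.02314708  0.02020445]
```

View pics/w4.png

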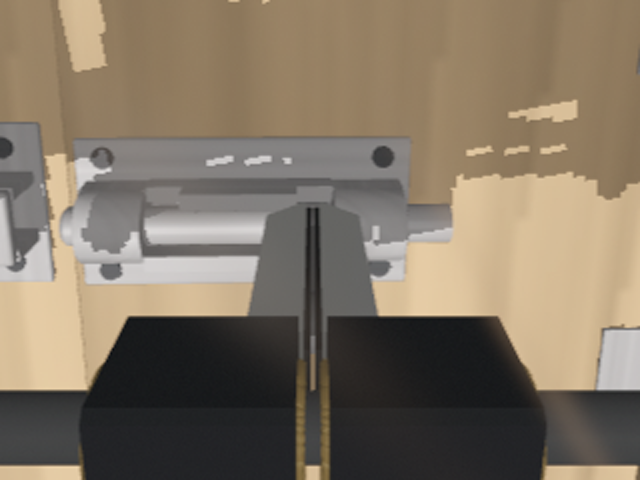

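The reaction of 4.7 N at the expected place shows the handle leans on its stop. Next I'll back off, rise and come down over the ball with a gap of about 12 mm.

apply_moves([
  [[5,0,0],[0,0,0],0],
  [[8,0,-20],[0,0,0],0],
  [[4,0,-38],[0,0,0],12.5],
  [[-18.3,0,-38],[0,0,0],12.5],
  [[-18.3,0,-38],[0,0,0],12.5],
  [[-18.3,0,-30],[0,0,0],12.5],
  [[-18.3,0,-25],[0,0,0],12.5],
  [[-18.3,0,-23],[0,0,0],12.5],
  [[-18.3,0,-23],[0,0,0],12.5],
], newtons=40)

```text
time_s: 9.18
eef_pos: [0.5691, 0.0766, 0.2019]
ee_rot: [-2.402, -2.024, 0.0]
ft_force: [1.0, 0.4, 0.3]
grip_width: 0.0115
grasp_force: 0.0
```

apply_moves([
  [[0,0,1],[0,0,0],12.5],
  [[0,0,2],[0,0,0],12.5],
  [[0,0,3],[0,0,0],12.5],
  [[0,0,3],[0,0,0],12.5],
])

```text
time_s: 9.68
eef_pos: [0.5694, 0.0764, 0.1996]
ee_rot: [2.403, 2.023, 0.001]
ft_force: [0.4, -0.3, 3.0]
grip_width: 0.0122
grasp_force: 1.3
```

```bash
python3 - <<'E'
from h import *
a=snap('wrist','w5.png',(160,130,480,370),2)
print(a['time_s'],a['eef_pos'],a['ft_force'],a['torque'],a['grasp_force'])
E
```

```text
9.675 [0.5693513  0.0763701  0.19956783] [ 0.36085434 -0.25360565  3.00528149] [-0.06701046  0.07822349  0.01148276] 1.2813971936702728
```

View pics/w5.png

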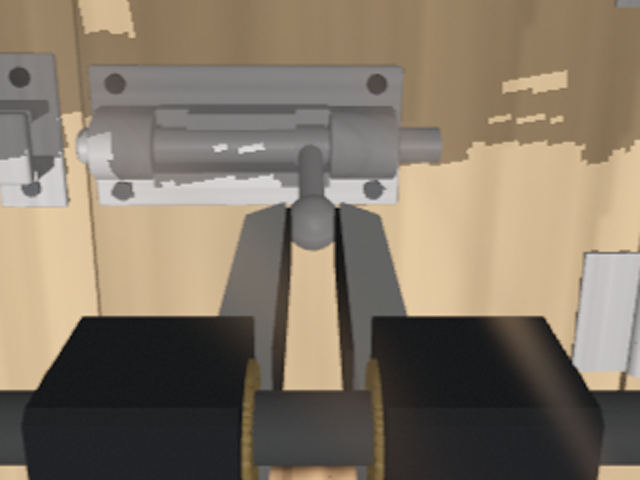

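Contact is good: the ball sits between the tips at crop (313,220), with 3 N. I'll press on in small steps.

apply_moves([
  [[0,0,1],[0,0,0],12.5],
  [[0,0,2],[0,0,0],12.5],
  [[0,0,3],[0,0,0],12.5],
  [[0,0,3],[0,0,0],12.5],
])

```text
time_s: 10.22
eef_pos: [0.569, 0.0764, 0.1973]
ee_rot: [2.403, 2.023, 0.001]
ft_force: [-1.7, 0.3, 7.5]
grip_width: 0.0118
grasp_force: 3.8
```

apply_moves([
  [[0,0,1],[0,0,0],12.5],
  [[0,0,2],[0,0,0],12.5],
  [[0,0,3],[0,0,0],12.5],
  [[0,0,3],[0,0,0],12.5],
])

```text
time_s: 10.72
eef_pos: [0.5694, 0.0763, 0.1955]
ee_rot: [2.402, 2.023, 0.003]
ft_force: [-3.1, -0.0, 12.7]
grip_width: 0.0116
grasp_force: 5.5
```

apply_moves([
  [[0,0,1],[0,0,0],12.5],
  [[0,0,2],[0,0,0],12.5],
  [[0,0,2],[0,0,0],12.5],
])

```text
time_s: 11.1
eef_pos: [0.5701, 0.0762, 0.1945]
ee_rot: [2.401, 2.022, 0.005]
ft_force: [-2.7, -0.3, 15.4]
grip_width: 0.012
grasp_force: 8.5
```

apply_moves([
  [[0,0,1],[0,0,0],12.5],
  [[0,0,2],[0,0,0],12.5],
  [[0,0,2],[0,0,0],12.5],
])

```text
time_s: 11.48
eef_pos: [0.5705, 0.0761, 0.194]
ee_rot: [2.399, 2.021, 0.007]
ft_force: [-3.0, -0.6, 22.2]
grip_width: 0.0119
grasp_force: 11.5
```

The hatch is on the ledge, because the force now rises with almost no travel. Next I slide toward the keeper.

apply_moves([
  [[0,-2,0],[0,0,0],12.5],
  [[0,-4,0],[0,0,0],12.5],
  [[0,-6,0],[0,0,0],12.5],
  [[0,-8,0],[0,0,0],12.5],
  [[0,-10,0],[0,0,0],12.5],
  [[0,-10,0],[0,0,0],12.5],
])

```text
time_s: 12.22
eef_pos: [0.5639, 0.0772, 0.1941]
ee_rot: [2.396, 2.017, 0.014]
ft_force: [1.8, -0.6, 18.2]
grip_width: 0.0118
grasp_force: 10.5
```

apply_moves([
  [[0,-2,0.5],[0,0,0],12.5],
  [[0,-4,0.5],[0,0,0],12.5],
  [[0,-6,0.5],[0,0,0],12.5],
  [[0,-8,0.5],[0,0,0],12.5],
  [[0,-8,0.5],[0,0,0],12.5],
])

```text
time_s: 12.85
eef_pos: [0.5564, 0.0786, 0.1941]
ee_rot: [2.395, 2.017, 0.016]
ft_force: [2.7, -1.6, 21.1]
grip_width: 0.0119
grasp_force: 10.9
```

```bash
python3 - <<'E'
from h import *
a=snap('wrist','w6.png',(160,130,480,370),2)
print(a['time_s'],a['eef_pos'],a['ft_force'],a['torque'],a['grasp_force'])
E
```

```text
12.85 [0.55642943 0.07856286 0.19409167] [ 2.70245686 -1.58393549 21.14455743] [-0.38217787 -0.22436933 -0.03524773] 10.907324999570847
```

View pics/w6.png

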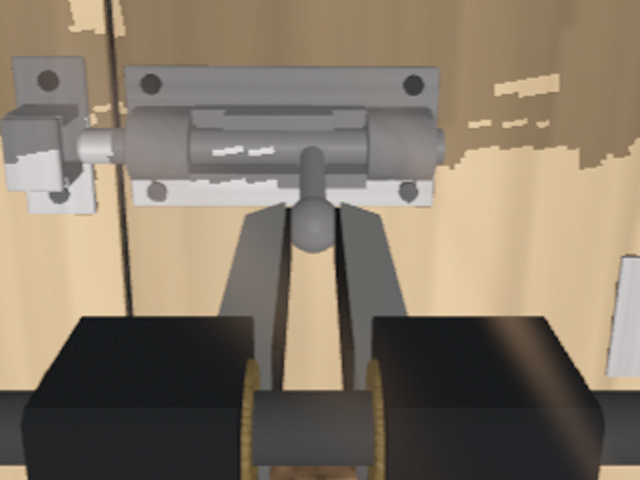

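The ball is still nested, and the bolt tip is reaching the keeper mouth at about crop (80,147). I continue sliding.

apply_moves([
  [[0,-1.5,0],[0,0,0],12.5],
  [[0,-3,0],[0,0,0],12.5],
  [[0,-4.5,0],[0,0,0],12.5],
  [[0,-6,0],[0,0,0],12.5],
  [[0,-6,0],[0,0,0],12.5],
])

```text
time_s: 13.52
eef_pos: [0.5506, 0.0796, 0.1941]
ee_rot: [2.395, 2.017, 0.016]
ft_force: [1.7, -1.5, 20.8]
grip_width: 0.0121
grasp_force: 10.9
```

Force along x stays at 2 N, so the tip is inside the keeper without butting.

apply_moves([
  [[0,-2,0],[0,0,0],12.5],
  [[0,-4,0],[0,0,0],12.5],
  [[0,-6,0],[0,0,0],12.5],
  [[0,-8,0],[0,0,0],12.5],
  [[0,-10,0],[0,0,0],12.5],
  [[0,-10,0],[0,0,0],12.5],
])

```text
time_s: 14.28
eef_pos: [0.5408, 0.0814, 0.1941]
ee_rot: [2.395, 2.017, 0.016]
ft_force: [2.0, -0.1, 21.1]
grip_width: 0.0117
grasp_force: 11.0
```

apply_moves([
  [[0,-2,0],[0,0,0],12.5],
  [[0,-4,0],[0,0,0],12.5],
  [[0,-6,0],[0,0,0],12.5],
  [[0,-8,0],[0,0,0],12.5],
  [[0,-10,0],[0,0,0],12.5],
  [[0,-12,0],[0,0,0],12.5],
  [[0,-12,0],[0,0,0],12.5],
])

```text
time_s: 15.15
eef_pos: [0.529, 0.0834, 0.194]
ee_rot: [2.395, 2.017, 0.016]
ft_force: [2.1, -1.5, 21.2]
grip_width: 0.012
grasp_force: 11.1
```

apply_moves([
  [[0,-1,0],[0,0,0],12.5],
  [[0,-2,0],[0,0,0],12.5],
  [[0,-3,0],[0,0,0],12.5],
  [[0,-3,0],[0,0,0],12.5],
])

```text
time_s: 15.65
eef_pos: [0.5263, 0.084, 0.194]
ee_rot: [2.395, 2.017, 0.017]
ft_force: [2.2, -2.9, 20.7]
grip_width: 0.012
grasp_force: 11.1
```

apply_moves([
  [[0,-1,0],[0,0,0],12.5],
  [[0,-2,0],[0,0,0],12.5],
  [[0,-2,0],[0,0,0],12.5],
])

```text
time_s: 16.02
eef_pos: [0.5243, 0.0843, 0.194]
ee_rot: [2.395, 2.017, 0.017]
ft_force: [2.1, -2.0, 20.5]
grip_width: 0.0121
grasp_force: 11.1
```

apply_moves([
  [[0,-1,0],[0,0,0],12.5],
  [[0,-2,0],[0,0,0],12.5],
  [[0,-2,0],[0,0,0],12.5],
])

```text
time_s: 16.4
eef_pos: [0.5224, 0.0847, 0.194]
ee_rot: [2.395, 2.017, 0.017]
ft_force: [1.4, -1.4, 20.7]
grip_width: 0.012
grasp_force: 11.1
```

```bash
python3 - <<'E'
from h import *
a=snap('wrist','w7.png',(160,130,480,370),2)
print(a['time_s'],a['eef_pos'],a['ft_force'],a['torque'],a['grasp_force'])
E
```

```text
16.4 [0.52237053 0.08466931 0.19403949] [ 1.43897989 -1.36320711 20.72326976] [-0.33808132 -0.38898378 -0.00309984] 11.099285781383514
```

View pics/w7.png

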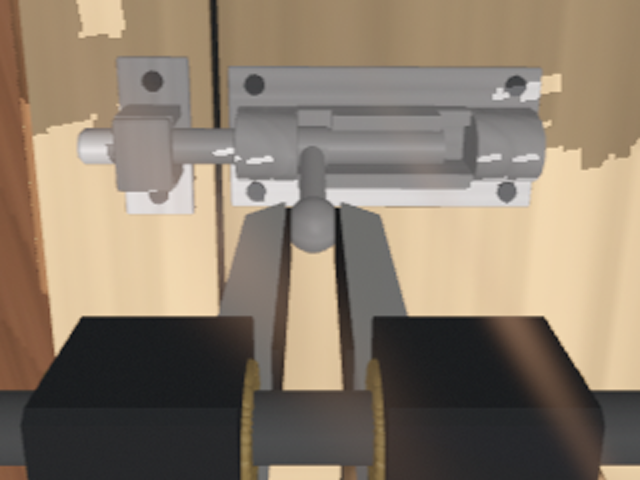

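This picture shows the rod through the keeper with its tip standing out at crop (80,147), and the stem in line with the locked notch at crop x≈312. I'll lift off, close the fingers, and come round to the right of the knob.

apply_moves([
  [[0,4,-5],[0,0,0],12.5],
  [[0,4,-15],[0,0,0],12.5],
  [[0,4,-30],[0,0,0],12.5],
  [[-12,4,-30],[0,0,0],0],
  [[-26,4,-30],[0,0,0],0],
  [[-26,4,-30],[0,0,0],0],
], newtons=10)

```text
time_s: 17.2
eef_pos: [0.5157, 0.0578, 0.2181]
ee_rot: [-2.404, -2.021, 0.002]
ft_force: [1.1, -0.1, 1.0]
grip_width: 0.0004
grasp_force: 0.0
```

```bash
python3 - <<'E'
from h import *
a=r.read_state();B=R.from_euler('z',-9.8,degrees=True).as_matrix();T=R.from_rotvec(a['ee_rot']).as_matrix()
print(a['eef_pos'],a['ft_force'],T.round(3))
print('axis rel y',((B.T@a['eef_pos'])[1]-.1848)*1000,'x vs w7',(B.T@a['eef_pos'])[0]-(B.T@[.52237,.08467,0])[0])
st=a
im=r.get_image('scene');cv2.imwrite('pics/s8.png',im)
E
```

```text
[0.51569877 0.05779341 0.21812105] [ 1.08271457 -0.08326326  1.04856702] [[ 0.172  0.985 -0.001]
 [ 0.985 -0.172 -0.   ]
 [-0.    -0.001 -1.   ]]
axis rel y -40.073086781570396 x vs w7 -0.0019992283127673316
```

apply_moves([
  [[0,2,15],[0,0,0],0],
  [[0,2,30],[0,0,0],0],
  [[0,2,35],[0,0,0],0],
  [[6,2,35],[0,0,0],0],
  [[11,2,35],[0,0,0],0],
  [[15,2,35],[0,0,0],0],
  [[19,2,35],[0,0,0],0],
  [[23,2,35],[0,0,0],0],
  [[27,2,35],[0,0,0],0],
  [[31,2,36],[0,0,0],0],
  [[35,2,37],[0,0,0],0],
  [[39,2,39],[0,0,0],0],
  [[42,2,40],[0,0,0],0],
  [[45,2,41],[0,0,0],0],
  [[48,2,42],[0,0,0],0],
  [[50,2,42],[0,0,0],0],
  [[52,2,42],[0,0,0],0],
  [[52,2,42],[0,0,0],0],
])

```text
time_s: 19.5
eef_pos: [0.5272, 0.1103, 0.1767]
ee_rot: [-2.403, -2.024, -0.001]
ft_force: [-0.6, -0.4, 0.5]
grip_width: 0.0008
grasp_force: 0.3
```

apply_moves([
  [[-3,0,0],[0,0,0],0],
  [[-3,0,-22],[0,0,0],0],
  [[20,0,-22],[0,0,0],0],
  [[20,0,-22],[0,0,0],0],
  [[21,0,-15],[0,0,0],0],
  [[22,0,-10],[0,0,0],0],
  [[23,0,-6],[0,0,0],0],
  [[24,0,-4],[0,0,0],0],
  [[24,0,-4],[0,0,0],0],
])

```text
time_s: 20.62
eef_pos: [0.5311, 0.1332, 0.1803]
ee_rot: [2.403, 2.024, -0.002]
ft_force: [0.4, 0.8, 0.6]
grip_width: 0.0006
grasp_force: 0.1
```

apply_moves([
  [[0,0,1],[0,0,0],0],
  [[0,0,2],[0,0,0],0],
  [[0,0,3],[0,0,0],0],
  [[0,0,4],[0,0,0],0],
  [[0,0,4],[0,0,0],0],
])

```text
time_s: 21.25
eef_pos: [0.5313, 0.1336, 0.1766]
ee_rot: [2.403, 2.024, 0.0]
ft_force: [0.8, 0.9, 0.8]
grip_width: 0.0006
grasp_force: 0.5
```

apply_moves([
  [[0,0,1],[0,0,0],0],
  [[0,0,2],[0,0,0],0],
  [[0,0,3],[0,0,0],0],
  [[0,0,3],[0,0,0],0],
])

```text
time_s: 21.75
eef_pos: [0.5315, 0.1338, 0.1738]
ee_rot: [2.403, 2.024, 0.001]
ft_force: [0.1, 2.7, 2.7]
grip_width: 0.0004
grasp_force: 1.4
```

apply_moves([
  [[3,0,-6],[0,0,0],0],
  [[3,0,-20],[0,0,0],0],
  [[-20,0,-45],[0,0,0],0],
  [[-45,0,-55],[0,0,0],0],
  [[-45,0,-55],[0,0,0],0],
  [[-45,0,-55],[0,0,0],0],
])

```text
time_s: 22.5
eef_pos: [0.5235, 0.0895, 0.2287]
ee_rot: [-2.403, -2.023, -0.0]
ft_force: [0.3, 0.4, 0.0]
grip_width: 0.0006
grasp_force: 0.0
```

```bash
cat > ball.py <<'E'
from h import *
a=r.read_state();im=r.get_image('wrist');B=R.from_euler('z',-9.8,degrees=True).as_matrix();cv2.imwrite('pics/raw_ball.png',im)
print(a['eef_pos'],a['ft_force'])
ax=.1848;za=.143;xb=(B.T@[.528,.0905,0])[0]
# expected pixels per theta
for th in (-.3,0,.3,.5,.7,.9,1.13):
    w=B@np.array([xb,ax+.04*np.sin(th),za+.04*np.cos(th)]);print(th,proj('wrist',w,a).round(1),end=' ')
g=cv2.cvtColor(im,6);c=cv2.HoughCircles(g[120:290,270:370],cv2.HOUGH_GRADIENT,1,8,param1=80,param2=12,minRadius=8,maxRadius=17)
print('\n',None if c is None else (c[0]+[270,120,0]).round(1))
E
python3 ball.py
```

```text
[0.52351801 0.08950525 0.22871386] [0.3463405  0.44597924 0.00427459]
-0.3 [323.8 229.7] 0 [324.  213.5] 0.3 [324.  195.2] 0.5 [324. 183.] 0.7 [323.9 171.6] 0.9 [323.7 161.8] 1.13 [323.5 152.9] 
 [[316.5 147.5  11.4]]
```

```bash
cat >> ball.py <<'E'
p=c[0][0][:2]+[270,120]
T=R.from_rotvec(a['ee_rot']).as_matrix()
for z in (.157,.162,.168):
    w=plane('wrist',p,z,a);print(z,'rel axis y',((B.T@w)[1]-ax)*1000,'tool shift',(1000*T.T@(w-a['eef_pos'])).round(1))
for za in (.1395,.141):
    print(za,[(th,proj('wrist',B@np.array([xb-.003,ax+.04*np.sin(th),za+.04*np.cos(th)]),a).round(1)) for th in (.8,.9,1.,1.13)])
# rod row profile in gap between barrel and keeper
hsv=cv2.cvtColor(im,40);x,y=p.astype(int);print('ball hsv',hsv[y,x],'sat<50 rows:')
for dx in (-35,-50,-62,-75):
    v=np.where(hsv[:,x+dx,1]<60)[0];v=v[(v>100)&(v<260)];print(x+dx,v.min() if len(v) else None,v.max() if len(v) else None,len(v))
rod=B@np.array([xb-.03,ax,.1405]);print('pred axis px',proj('wrist',rod,a))
for n,f in (('scene','s8.png'),):pass
E
python3 ball.py | tail -12
```

```text
[305.5 171.5   9.4]]
0.157 rel axis y 39.01753331293475 tool shift [46.3  0.1 71.4]
0.162 rel axis y 39.65123638275267 tool shift [46.9  0.1 66.4]
0.168 rel axis y 40.4116800665342 tool shift [47.7  0.1 60.4]
0.1395 [(0.8, array([319.5, 165.9])), (0.9, array([319.4, 161.3])), (1.0, array([319.4, 157.1])), (1.13, array([319.4, 152.5]))]
0.141 [(0.8, array([319.5, 166.3])), (0.9, array([319.5, 161.6])), (1.0, array([319.4, 157.5])), (1.13, array([319.4, 152.8]))]
ball hsv [  0   5 151] sat<50 rows:
282 162 223 62
267 189 204 16
255 158 226 69
242 158 226 69
pred axis px [283.88557238 196.82466563]
```

The rod axis row (196.5) matches the prediction (196.8), and the ball row fits a handle lying down. I'll do one gentle confirming press on the ball.

apply_moves([
  [[25,0,10],[0,0,0],0],
  [[45,0,30],[0,0,0],0],
  [[45,0,46],[0,0,0],0],
  [[45,0,51],[0,0,0],0],
  [[45,0,53],[0,0,0],0],
  [[45,0,55],[0,0,0],0],
  [[45,0,56.5],[0,0,0],0],
  [[45,0,56.5],[0,0,0],0],
])

```text
time_s: 23.6
eef_pos: [0.5318, 0.1336, 0.1729]
ee_rot: [2.403, 2.023, 0.002]
ft_force: [0.3, 0.5, 3.1]
grip_width: 0.0003
grasp_force: 1.3
```

apply_moves([
  [[0,0,1],[0,0,0],0],
  [[0,0,2],[0,0,0],0],
  [[0,0,2],[0,0,0],0],
])

```text
time_s: 23.98
eef_pos: [0.5319, 0.1344, 0.1709]
ee_rot: [-2.403, -2.024, -0.004]
ft_force: [0.1, 1.1, 5.4]
grip_width: 0.0002
grasp_force: 2.6
```

apply_moves([
  [[0,0,1],[0,0,0],0],
  [[0,0,2],[0,0,0],0],
  [[0,0,2],[0,0,0],0],
])

```text
time_s: 24.35
eef_pos: [0.5321, 0.1349, 0.1694]
ee_rot: [-2.403, -2.023, -0.006]
ft_force: [-0.5, 2.5, 7.8]
grip_width: 0.0007
grasp_force: 3.8
```

apply_moves([
  [[0,0,-10],[0,0,0],0],
  [[0,0,-30],[0,0,0],0],
  [[-45,0,-57],[0,0,0],0],
  [[-45,0,-57],[0,0,0],0],
  [[-45,0,-57],[0,0,0],0],
])

```text
time_s: 24.98
eef_pos: [0.5232, 0.0893, 0.2246]
ee_rot: [-2.403, -2.022, 0.001]
ft_force: [-0.2, -0.4, -0.0]
grip_width: 0.0006
grasp_force: 0.0
```

```bash
python3 ball.py; python3 - <<'E'
import cv2,numpy as np
im=cv2.imread('pics/raw_ball.png');h=cv2.cvtColor(im,40)
s=h[120:232:3,276:350:3]
for i,row in enumerate(s): print(120+3*i,''.join('.' if p[1]>60 else '%x'%(p[2]//16) for p in row))
E
```

```text
[0.52319567 0.089327   0.22463221] [-0.18505856 -0.42520305 -0.03094644]
-0.3 [324.5 231.6] 0 [324.6 215.2] 0.3 [324.6 196.5] 0.5 [324.6 184.1] 0.7 [324.5 172.5] 0.9 [324.4 162.4] 1.13 [324.1 153.4] 
 [[316.5 148.5  11.8]
 [296.5 167.5  16.4]]
0.157 rel axis y 39.07648641658407 tool shift [46.8 -0.6 67.6]
0.162 rel axis y 39.710314291773045 tool shift [47.4 -0.6 62.6]
0.168 rel axis y 40.470907741999824 tool shift [48.2 -0.6 56.6]
0.1395 [(0.8, array([319.8, 166.3])), (0.9, array([319.7, 161.6])), (1.0, array([319.7, 157.4])), (1.13, array([319.6, 152.7]))]
0.141 [(0.8, array([319.8, 166.7])), (0.9, array([319.7, 161.9])), (1.0, array([319.7, 157.7])), (1.13, array([319.7, 153. ]))]
ball hsv [  0   4 144] sat<50 rows:
281 162 224 63
266 190 205 16
254 158 227 70
241 158 227 70
pred axis px [283.67868059 197.6196862 ]
120 .........................
123 .........................
126 .........................
129 .........................
132 .........................
135 .........................
138 ............7777.........
141 ...........778888........
144 ...........7888887.......
1
[... 168 characters left out ...]
8.........
165 ..99988888897888888899999
168 ..89544899887888899999999
171 ..88444888886888888888888
174 ..8ec479ce887888888888899
177 ..8889cc98897888889999999
180 ..87778888886888666667777
183 ..8666666666a888866666667
186 ..88777777777888888888889
189 4.88888888886887888888889
192 7778888888887888777777777
195 8889999888888888888888888
198 ddc999999998d999999999999
201 ddceceeedeedd888888888888
204 ccbdddddddedbcc88c8888ca8
207 4.dddddddddd7666666666666
210 4.dccaccccacbbbbbbba99999
213 4.dccccccccceeeeeeeeedddd
216 4.deb77dedddeeeeeeeeddddd
219 5.de977cddddddddddddddddd
222 5.dee8aeeeeeddddddddddddd
225 5.............ccccccccccc
228 5........................
231 ............a..9.........
```

The ball is at (317,148), the same place before and after an 8 N press, so the handle is down on the notch floor. The arm is clear, so I'm handing in.

```bash
python3 -c "
from bench import r
print(r.finish_job())"
```

```text
the job is handed in; nothing more can be done
None
```

I handed the job in: the bolt is through the keeper to the end of its travel, the handle is laid down in the locked notch and the arm is clear, but the hand-in returned no verdict.

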